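# Snap the tortilla warmer shut

### The job

The tortilla warmer has been left open. Swing its domed lid down, then press the front corners of the lid down past their spring catches until both have clicked and hold the lid shut. Press firmly but do not force the thin lid, do not shove the warmer about, and leave the molcajete, the crock and the citrus press alone.

Things in the scene. Friction and masses are not known exactly. Their poses are not given: they have to be found in the camera images.
- warmer: Insulated steel tortilla warmer standing loose on the ledge on rubber feet, about 2.4 kg with its lid. Tub 164 mm deep (x), 180 mm wide (y), rim 68 mm high; black end handles reach y = +-113 mm. Origin: centre of the underside, on the ledge. x points from front to back (hinge side), y to its left, z up; at yaw 0 the front faces the robot.
- lid_hinge (a point): Middle of the lid's hinge axis, at the tub's back: x = +86, z = 74 mm in the warmer's frame; the axis runs along the warmer's y. At angle t of joint lid, a point of the lid d from the axis and h over its underside lies at x = 86 - d cos t + h sin t, z = 74 + d sin t + h cos t.
- lid (a joint): Lid hinge, rad: 0 about shut, positive open (1.5 at most, 1.57 would be upright). Friction hinge: the lid stays where it is left; a push of 1 to 4 N on its front edge swings it freely down to about 0.09, where it meets the catches. Pressing the lid with more than 35 N dents it.
- lip_middle (a point): Middle of the flat front lip of the lid, on its top face, 156 mm from the hinge axis. The lid: steel plate 4 mm thick, 186 mm wide, its underside in the hinge axis, front edge 174 mm from it. A smooth dome stands on it from 15 to 137 mm from the hinge, 40 mm high over the underside; a black bar handle on the crown reaches 62 mm. The lip in front of the dome is 37 mm deep.
- pad_left (a point): Centre of the top of the black rubber thumb pad (28 mm deep in x, 36 wide in y, 3 thick) on the lip's left (+y) front corner, over the left catch: 156 mm from the hinge axis, 68 mm left of the middle, 7 mm above the lid's underside. Snapped shut, it is 81 mm above the warmer's origin, give or take 3.7 mm from unit to unit and corner to corner.
- pad_right (a point): The same on the lid's right (-y) front corner, over the right catch. The thin lid twists up to 0.17 rad, so each corner clicks by itself and pressing one does not shut the other; pressing the middle takes twice the force.
- molcajete: Dark stone molcajete, 156 mm across, 105 mm high, on a black rubber ring, pestle in it; 3 kg. Origin: centre of the underside. A bystander, beside or behind the warmer.
- crock: Empty white lidded ceramic crock with a blue band, 115 mm across (142 over its lugs), 149 mm high with its knob. Origin: centre of the underside. A bystander.
- citrus_press: Green and yellow plastic hand citrus press lying down, 200 mm long (along its x), 78 mm wide, 53 mm high. Origin: under its middle. A bystander.
- catch_left (a joint): Left catch, a white spring bolt inside the front wall, 56 mm left of the middle, m: 0 is out, up to 0.0045 pushed back by the lid's tongue going down, 0 again once it has snapped over the tongue. Its bracket is set 3 mm higher or lower by slotted screws, so find the depth by feel: 3 to 6 N down the slope, 12 to 20 N on a cushion at the click, then a hard stop within 3 mm.
- catch_right (a joint): The same for the right catch, 56 mm right of the middle; its height is set independently of the left one.

How it is judged:
By the outcome, as a careful person would: the job done as asked, in the order asked, and still so for the second after the job is handed in, with the robot touching nothing.
It also fails if it takes over 58 s, if anything falls off the work surface, if the arm or the gripper's body presses on something with over 40 N, if the wrist force passes 120 N, or if a joint passes its speed limit or range.

### The arm

A 6-joint arm with a two-finger parallel gripper is mounted at the origin on the work surface. World frame = base frame: x ahead of the robot, y to its left, z up, the work surface at z = 0. Lengths are in mm, angles in rad, forces in N, time in s.
With the tool pointing down it reaches from about 350 to 875 mm from the base axis. Payload 4.2 kg.
Tool frame: the origin (TCP) lies midway between the tips of the shut fingers; the grasp point (between the pads) lies 19 mm behind it; z points along the fingers, y is the line along which they close (so a half turn about z gives the same grasp; the last joint's range is limited). The gripper opens to 85 mm and grips with 20 to 120 N. Pads are 22 mm wide; open, the fingers measure 114 mm over their backs; the gripper's body (76 mm by 85 mm) begins 54 mm behind the grasp point. The pads swing forward as they close: fully open they stand 13 mm farther back than shut.
Start: joints at [1.388, 0.385, 0.008, 0, -1.194, -0.259], TCP at [267.196, 564.983, 231.312] pointing down, gripper open.
Joint ranges: [-3.14, 3.14], [-1.21, 2.06], [-1.07, 1.41], [-3.16, 2.05], [-2.99, -0.16], [-3.1, 3.1]. Speed limits (rad/s): [2.79, 2.79, 3.14, 3.14, 3.14, 3.14].

### API

Orientations are given as a unit quaternion [x, y, z, w].
In Python, from bench import read_state, get_image, job_done gives the robot as it stands.
- The arm moves only by the tool servo_tool, never from a script. Its arguments are lists of equal length, an entry for each row: "rotation": the turn, a rotation vector about the world's x, y, z scaled (see below), a list of three; "slide": the shift along the world's x, y, z scaled (see below), a list of three; "grip": the opening, from -1 (shut) to 1 (fully open). In form: {"rotation": [[rx, ry, rz], ...], "slide": [[tx, ty, tz], ...], "grip": [grip, ...]}. A call has 1 to 8 rows; each row is the pose to reach, as a shift and turn from the pose commanded when the call began, turning the shorter way round; what a row does not reach only later rows make up. The controller multiplies each number of a shift by 0.2 m and each number of a turn by 360 degrees. A row lasts 1/8 s, in which the tool goes at most 62.5 mm and 10.7 degrees, less where a joint would pass 70% of its speed; a pose out of reach is approached as far as the arm can. A call with a number of a shift or a turn outside -1 to 1 is refused whole. A call with a gripper value outside its range is refused whole. The fingers move at their own pace and stop on an object; the grip force is fixed at half the most. Time passes only in rows, so rows that repeat a pose let the fingers close. It gives the time, the measured TCP pose, the force, the opening and the grip force at its end, in the units of the state.
- read_state(): the state, without advancing time (a new reading comes with each control period).
- get_image(name): name is "scene" or "side" or "wrist"; returns a dict with "image" (420x560x3 uint8, red, green, blue), "depth" (420x560 float32, mm along the optical axis (not along the pixel's ray), 0 where there is no reading), "camera_matrix" (3x3 intrinsics, pixels), "k1" (the pictures are not rectified: a ray, as slopes to the right and down, at radius r is drawn at 1 + k1 r^2 times it, then the intrinsics apply), "rvec" (rotation vector, rad) and "tvec" (3), from world to camera coordinates, as OpenCV has them; the wrist camera has in their place "hand_eye" (4x4, takes a point from camera to tool coordinates, whose origin is the TCP and whose axes are the flange's). Camera axes: x right, y down, z forward; pixel columns grow to the right and rows downward; lengths in mm; the calibration is good to about 2 mm. A picture is of the moment at which its call begins: read the wrist's pose just before it.
- job_done(): hands the job in; it is judged then, once.
The state is a dict: "clock": time; "joints": joint angles; "joint_vel": joint speeds; "joint_efforts": joint torques, N m; "position": TCP position; "ee_rot": TCP orientation; "contact_force": force on the tool from outside, world axes, zero at the start; "wrist_torque": the same for the moment, N m; "gripper_width": finger opening in mm; "grasp_force": force on a finger pad.
Only numpy, scipy, OpenCV 4.12 (cv2) and the standard library are available. Lean on these libraries where they do the work, as an engineer would, in place of code of your own. Each camera call takes 0.05 s, during which the arm holds its last target. There are 200 camera calls.

## Working session

There is one attempt and no reset: what is moved stays moved. The work goes in short steps, Python scripts to look and compute and a tool call to move; the robot and the scene stay as the last step left them, time stands still between calls to the robot, and variables do not carry over. Pictures are saved under pics/ and viewed, at most 10 in all, crops included, and the job is handed in when it is done.

Besides the shell and the picture viewer there is one more tool, called after "Call:" by a JSON object that holds its "method" and its "body". servo_tool: Moves the arm, as the interface text tells. Shifts and turns lie within -1 to 1; 1 stands for 0.2 m of shift or 360 degrees of turn. Its arguments: {"type":"object","properties":{"rotation":{"type":"array","items":{"type":"array","items":{"type":"number","minimum":-1,"maximum":1}}},"slide":{"type":"array","items":{"type":"array","items":{"type":"number","minimum":-1,"maximum":1}}},"grip":{"type":"array","items":{"type":"number"}}},"required":["rotation","slide","grip"]}

```bash
mkdir -p pics; ls; cat > h.py <<'E'
import numpy as np, cv2
from bench import read_state, get_image
def world(im, uv, pose=None):
    """pixel -> world by depth"""
    K=im["camera_matrix"]; K=np.array(K); out=[]
    for u,v in uv:
        z=im["depth"][int(v),int(u)]
        p=cv2.undistortPoints(np.array([[[u,v]]],float),K,np.array([im["k1"],0,0,0,0.]))[0,0]
        out.append(np.r_[p*z,z])
    out=np.array(out)
    R=cv2.Rodrigues(np.array(im["rvec"],float))[0]; t=np.array(im["tvec"],float).ravel()
    return (out-t)@R
E
python3 - <<'E'
from h import *
import pickle
a=get_image("scene"); b=get_image("side")
pickle.dump((a,b),open("im.pkl","wb"))
for n,i in(("scene",a),("side",b)): cv2.imwrite(f"pics/{n}.png",i["image"][:,:,::-1])
print(read_state()); print((a["depth"]>0).mean())
E
```

```text
pics
{'clock': 0.1, 'joints': array([ 1.38757014e+00,  3.85480667e-01,  6.75487076e-03, -4.43040812e-04,
       -1.19402307e+00, -2.58628086e-01]), 'joint_vel': array([3.97650431e-04, 2.43320333e-04, 3.90943790e-03, 1.92607547e-03,
       2.93636590e-05, 4.77023637e-04]), 'joint_efforts': array([-1.38453095e-03, -3.93318307e+01,  1.88931137e+01,  4.19799820e+00,
       -2.58428001e-03,  7.40422763e-06]), 'position': array([267.00160523, 564.50822199, 230.32620304]), 'ee_rot': array([ 9.75676309e-01, -2.19213925e-01, -1.68958652e-04,  9.83337233e-04]), 'contact_force': array([-0.1707206 ,  0.04142344,  0.34474069]), 'wrist_torque': array([-0.00781803,  0.0563982 , -0.01605786]), 'grasp_force': 0.0, 'gripper_width': 85.4316795404356}
0.9959821428571428
```

View pics/scene.png

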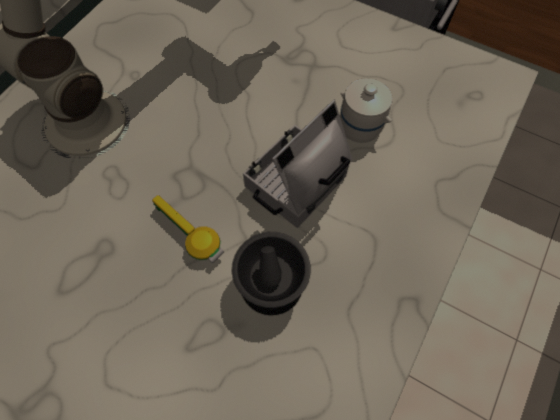

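View pics/side.png

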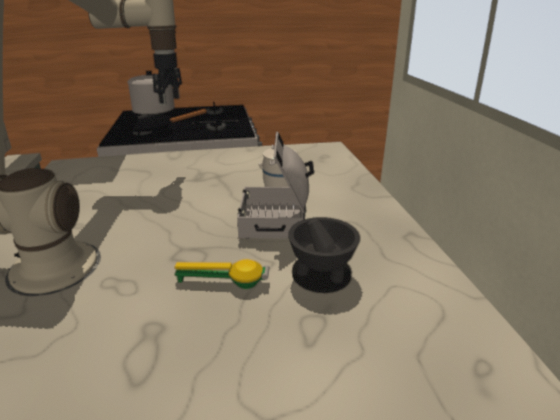

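The scene shows the open warmer around (245–350, 105–215), with its pads at about (285,158) and (330,113). The lid is nearly upright, the crock is at (367,105) behind the left end, and the molcajete is at (270,272).

```bash
cat > m.py <<'E'
from h import *
import pickle
a,b=pickle.load(open("im.pkl","rb"))
for n,i,(x0,y0,x1,y1) in(("s1",a,(230,70,400,220)),("d1",b,(220,120,340,260))):
    c=i["image"][y0:y1,x0:x1,::-1]; cv2.imwrite(f"pics/{n}.png",cv2.resize(c,None,fx=4,fy=4,interpolation=cv2.INTER_CUBIC))
uv=[(u,v) for v in range(70,220) for u in range(230,400)]
W=world(a,uv); I=np.array([a["image"][v,u] for u,v in uv]).astype(int)
print("table",world(a,[(200,330),(330,340),(180,140)]).round(1))
print("pads",world(a,[(285,158),(330,113)]).round(1))
for lo,hi in((62,74),(120,160),(160,200),(200,280)):
    m=(W[:,2]>lo)&(W[:,2]<hi); P=W[m]; print(lo,hi,m.sum(),cv2.minAreaRect(P[:,:2].astype(np.float32)), P.mean(0).round())
g=W[:,2]; dark=(I.max(1)<50)&(g>100)
M=np.zeros((420,560),np.uint8)
for (u,v),d in zip(uv,dark): M[v,u]=d*255
n,l,s,c=cv2.connectedComponentsWithStats(M)
for k in range(1,n):
    if s[k,4]>20:
        sel=np.array([l[v,u]==k for u,v in uv]); print(s[k],c[k].round(1),np.median(W[sel],0).round(1),W[sel].min(0).round(),W[sel].max(0).round())
E
python3 m.py
```

```text
table [[ 544.5 -288.7    2.5]
 [ 784.3 -173.1    1.2]
 [ 235.5   74.9   -1. ]]
pads [[554.5  38.2 219.1]
 [580.1 175.4 219.4]]
62 74 686 ((562.1431274414062, 181.54226684570312), (327.00555419921875, 173.82821655273438), 78.26219177246094) [528. 132.  68.]
120 160 1786 ((597.562255859375, 197.73309326171875), (380.9458923339844, 106.92385864257812), 85.78850555419922) [611. 229. 133.]
160 200 2465 ((610.7100830078125, 97.78253936767578), (187.64476013183594, 82.53754425048828), 77.97811889648438) [604.  88. 184.]
200 280 1510 ((575.1793212890625, 105.96630859375), (188.1671600341797, 44.13932800292969), 78.84683227539062) [566. 103. 216.]
[322 104  16  22 198] [329.2 114.3] [579.9 173.2 218.3] [ 570. -381.  199.] [778. 197. 969.]
[277 146  17  24 234] [284.9 157.6] [553.3  39.8 218.5] [543.  21. 199.] [563.  62. 233.]
[299 156  51  52 434] [328.7 179.9] [639.1  71.3 167.2] [601.  19. 100.] [656. 160. 176.]
```

View pics/s1.png

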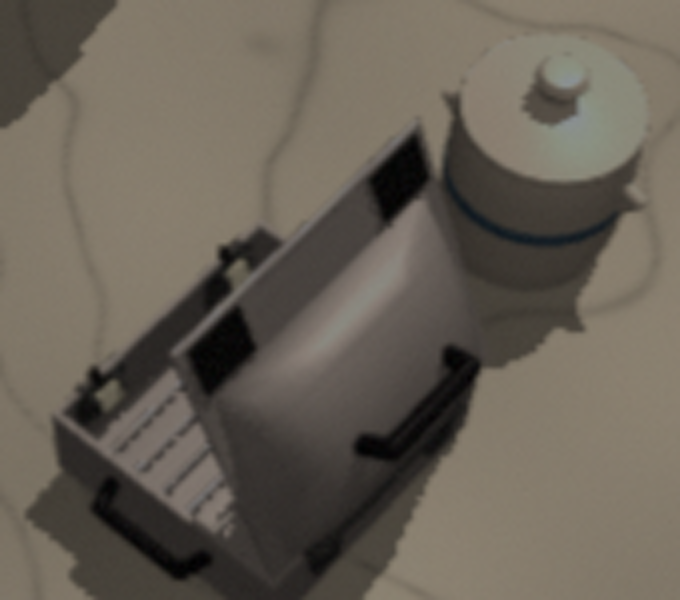

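```bash
python3 - <<'E'
from h import *
import pickle
a,b=pickle.load(open("im.pkl","rb"))
o=np.array([540.6,111.7,0]); y=-0.197; R=np.array([[np.cos(y),-np.sin(y),0],[np.sin(y),np.cos(y),0],[0,0,1]])
P=np.array([[-82,90,68],[-82,-90,68],[82,-90,68],[0,-113,55],[-82,-90,0]])@R.T+o
for i in(a,b):
    p=cv2.projectPoints(P,np.array(i["rvec"],float),np.array(i["tvec"],float),np.array(i["camera_matrix"]),np.array([i["k1"],0,0,0,0.]))[0][:,0]
    print(p.round(1).tolist())
print("s1 coords:", ((cv2.projectPoints(P,np.array(a["rvec"],float),np.array(a["tvec"],float),np.array(a["camera_matrix"]),np.array([a["k1"],0,0,0,0.]))[0][:,0]-[230,70])*4).round())
E
```

```text
[[292.9, 123.4], [240.8, 172.4], [296.5, 216.2], [261.2, 203.5], [242.8, 187.0]]
[[242.2, 186.2], [234.3, 217.1], [300.4, 218.0], [266.9, 226.9], [235.8, 240.1]]
s1 coords: [[251. 214.]
 [ 43. 410.]
 [266. 585.]
 [125. 534.]
 [ 51. 468.]]
```

Call:
{"method": "servo_tool", "body": {"rotation": [[0, 0, 0], [0, 0, 0.02], [0, 0, 0.039], [0, 0, 0.039], [0, 0, 0.039], [0, 0, 0.039], [0, 0, 0.039]], "slide": [[0, 0, 0.25], [0.1, -0.15, 0.5], [0.25, -0.36, 0.5], [0.4, -0.57, 0.5], [0.55, -0.79, 0.5], [0.7, -1, 0.5], [0.7, -1, 0.5]], "grip": [-1, -1, -1, -1, -1, -1, -1]}}

```text
clock: 0.98
position: [408.5, 362.3, 331.3]
ee_rot: [0.995, -0.1, -0.0, 0.0]
contact_force: [0.1, -0.5, -0.0]
gripper_width: 0.1
grasp_force: 0.0
```

```bash
cat >> h.py <<'E'
def onplane(im, uv, z, T=None):
    """rays of pixels onto the plane at height z; T camera-to-world 4x4 for the wrist"""
    if T is None:
        R=cv2.Rodrigues(np.array(im["rvec"],float))[0].T; c=-R@np.array(im["tvec"],float).ravel()
    else: R,c=T[:3,:3],T[:3,3]
    p=cv2.undistortPoints(np.array(uv,float)[:,None],np.array(im["camera_matrix"],float),np.array([im["k1"],0,0,0,0.]))[:,0]
    d=np.c_[p,np.ones(len(p))]@R.T
    return c+d*((z-c[2])/d[:,2])[:,None]
E
python3 - <<'E'
from h import *
import pickle
a,b=pickle.load(open("im.pkl","rb"))
print(onplane(a,[(296.2,127.5),(244.2,174.5),(298,216)],68).round(1))
print(onplane(b,[(240,210),(305,211)],68).round(1))
c=b["image"][150:250,220:330,::-1]; cv2.imwrite("pics/d2.png",cv2.resize(c,None,fx=6,fy=6,interpolation=cv2.INTER_CUBIC))
E
```

```text
[[490.4 209.6  68. ]
 [451.9  38.7  68. ]
 [606.    9.3  68. ]]
[[459.5  74.   68. ]
 [622.6  40.4  68. ]]
```

View pics/d2.png

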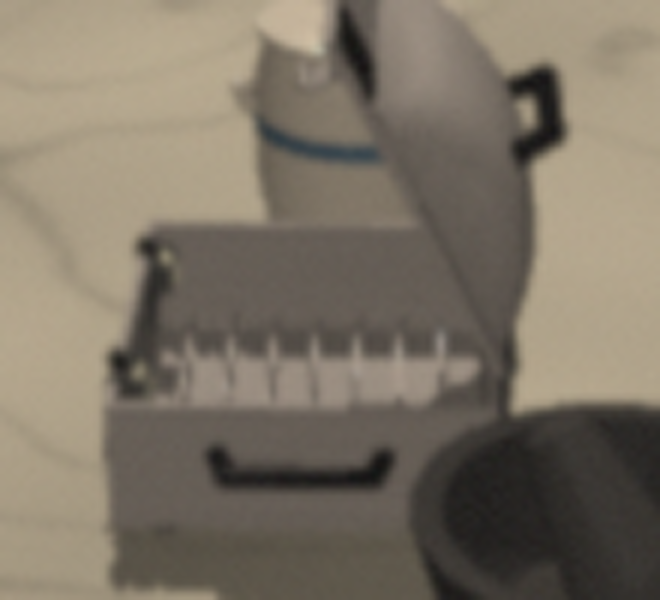

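Call:
{"method": "servo_tool", "body": {"rotation": [[0, 0, 0], [0, 0, 0], [0, 0, 0], [0, 0, 0], [0, 0, 0], [0, 0, 0], [0, 0, 0]], "slide": [[0.05, -0.2, 0], [0.1, -0.4, 0.1], [0.15, -0.6, 0.2], [0.2, -0.8, 0.3], [0.25, -1, 0.3], [0.25, -1, 0.3], [0.25, -1, 0.3]], "grip": [-1, -1, -1, -1, -1, -1, -1]}}

```text
clock: 1.85
position: [457.0, 165.5, 390.9]
ee_rot: [0.995, -0.098, -0.0, 0.0]
contact_force: [-0.1, 0.6, -0.1]
gripper_width: 0.3
grasp_force: 0.0
```

The side close-up shows the tub rim's front right corner at side pixel (237.8,217.2) and its back right corner at about (303.3,218.7). The lid leans forward from the hinge.

```bash
python3 - <<'E'
from h import *
import pickle
from scipy.spatial.transform import Rotation as Ro
a,b=pickle.load(open("im.pkl","rb"))
print(onplane(b,[(237.8,217.2),(303.3,218.7)],68).round(1))
s=read_state(); w=get_image("wrist")
T=np.eye(4); T[:3,:3]=Ro.from_quat(s["ee_rot"]).as_matrix(); T[:3,3]=s["position"]; T=T@np.array(w["hand_eye"])
pickle.dump((w,T),open("w.pkl","wb")); print(T.round(2))
cv2.imwrite("pics/w1.png",w["image"][:,:,::-1])
E
```

```text
[[451.   37.7  68. ]
 [609.6   2.8  68. ]]
[[-2.0000e-01 -9.4000e-01 -2.6000e-01  5.2353e+02]
 [-9.8000e-01  1.9000e-01  5.0000e-02  1.5165e+02]
 [ 0.0000e+00  2.7000e-01 -9.6000e-01  5.3344e+02]
 [ 0.0000e+00  0.0000e+00  0.0000e+00  1.0000e+00]]
```

View pics/w1.png

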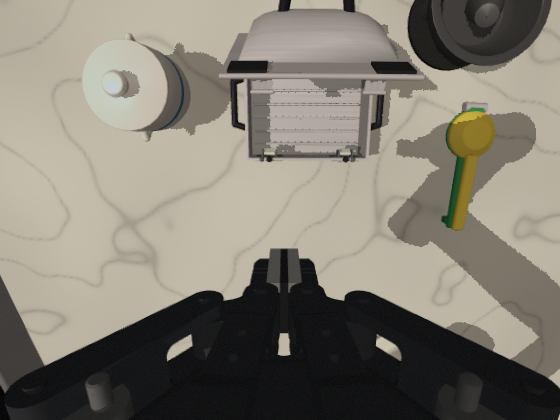

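Wrist view: the tub's front rim runs from (249,158) to (366,159). The left pad is at (249,68) and the right pad at (394,68), and the handle is behind the lid.

```bash
python3 - <<'E'
from h import *
import pickle
w,T=pickle.load(open("w.pkl","rb"))
print(onplane(w,[(249,158),(366,159)],68,T).round(1))
for z in (212,216,220): print(z,onplane(w,[(249,68),(394,68),(221,76.5),(424,76.5)],z,T).round(1).tolist())
uv=np.array([(249,68),(394,68)]); 
for (u,v) in uv:
    z=float(np.median(w["depth"][v-1:v+2,u-3:u+4])); K=np.array(w["camera_matrix"])
    p=cv2.undistortPoints(np.array([[[u,v]]],float),K,np.array([w["k1"],0,0,0,0.]))[0,0]
    print((T@np.r_[p*z,z,1]).round(1))
E
```

```text
[[484.9 210.6  68. ]
 [449.9  41.9  68. ]]
212 [[579.8, 173.5, 212.0], [553.5, 38.0, 212.0], [577.8, 201.4, 212.0], [540.6, 10.2, 212.0]]
216 [[579.1, 173.3, 216.0], [553.1, 39.4, 216.0], [577.1, 200.8, 216.0], [540.4, 11.9, 216.0]]
220 [[578.4, 173.0, 220.0], [552.7, 40.8, 220.0], [576.4, 200.2, 220.0], [540.1, 13.7, 220.0]]
[577.4 172.6 225.6   1. ]
[552.3  42.4 224.5   1. ]
```

```bash
python3 - <<'E'
import numpy as np
c=np.array([457.2,165,391.3]);O=np.array([547,109,0]);ex=np.array([.979,-.2055,0])
first=None
for t in (1.45,1.35,1.25,1.15,1.05,.95,.85,.75,.65,.55,.45,.35,.25,.18,.13,.1):
    x=86-166*np.cos(t)+4*np.sin(t)+11; z=74+166*np.sin(t)+4*np.cos(t)
    p=O+x*ex+[0,0,z]
    if first is None: first=p; print("above",((p+[0,0,60]-c)/200).round(3),"at",((p-c)/200).round(3))
    print(t,p.round(1),((p-first)/200).round(3))
E
```

```text
above [ 0.845 -0.363 -0.46 ] at [ 0.845 -0.363 -0.76 ]
1.45 [626.3  92.4 239.3] [0. 0. 0.]
1.35 [610.2  95.7 236.8] [-0.08   0.017 -0.012]
1.25 [594.4  99.  232.8] [-0.159  0.033 -0.032]
1.15 [579.2 102.3 227.2] [-0.236  0.049 -0.061]
1.05 [564.5 105.3 220. ] [-0.309  0.065 -0.096]
0.95 [550.6 108.2 211.4] [-0.378  0.079 -0.14 ]
0.85 [537.6 111.  201.4] [-0.443  0.093 -0.19 ]
0.75 [525.7 113.5 190.1] [-0.503  0.106 -0.246]
0.65 [515.  115.7 177.6] [-0.557  0.117 -0.308]
0.55 [505.5 117.7 164.2] [-0.604  0.127 -0.375]
0.45 [497.3 119.4 149.8] [-0.645  0.135 -0.447]
0.35 [490.6 120.8 134.7] [-0.678  0.142 -0.523]
0.25 [485.5 121.9 118.9] [-0.704  0.148 -0.602]
0.18 [482.8 122.5 107.7] [-0.717  0.151 -0.658]
0.13 [481.3 122.8  99.5] [-0.725  0.152 -0.699]
0.1 [480.7 122.9  94.6] [-0.728  0.153 -0.724]
```

Call:
{"method": "servo_tool", "body": {"rotation": [[0, 0, 0], [0, 0, 0], [0, 0, 0], [0, 0, 0], [0, 0, 0], [0, 0, 0], [0, 0, 0], [0, 0, 0]], "slide": [[0.2, -0.09, 0], [0.42, -0.18, 0], [0.63, -0.27, -0.1], [0.845, -0.363, -0.25], [0.845, -0.363, -0.46], [0.845, -0.363, -0.66], [0.845, -0.363, -0.76], [0.845, -0.363, -0.76]], "grip": [-1, -1, -1, -1, -1, -1, -1, -1]}}

```text
clock: 2.9
position: [625.2, 93.4, 236.7]
ee_rot: [0.995, -0.097, -0.002, 0.001]
contact_force: [-0.7, -0.1, 0.1]
gripper_width: 0.0
grasp_force: 0.0
```

Call:
{"method": "servo_tool", "body": {"rotation": [[0, 0, 0], [0, 0, 0], [0, 0, 0], [0, 0, 0], [0, 0, 0], [0, 0, 0], [0, 0, 0], [0, 0, 0]], "slide": [[-0.04, 0.008, -0.006], [-0.08, 0.017, -0.012], [-0.12, 0.025, -0.022], [-0.16, 0.033, -0.032], [-0.198, 0.041, -0.046], [-0.236, 0.049, -0.061], [-0.273, 0.057, -0.078], [-0.309, 0.065, -0.096]], "grip": [-1, -1, -1, -1, -1, -1, -1, -1]}}

```text
clock: 3.9
position: [564.7, 105.5, 220.4]
ee_rot: [0.995, -0.098, 0.001, -0.0]
contact_force: [1.6, -1.4, 0.1]
gripper_width: -0.3
grasp_force: 1.0
```

Call:
{"method": "servo_tool", "body": {"rotation": [[0, 0, 0], [0, 0, 0], [0, 0, 0], [0, 0, 0], [0, 0, 0], [0, 0, 0], [0, 0, 0], [0, 0, 0]], "slide": [[-0.035, 0.007, -0.022], [-0.069, 0.014, -0.044], [-0.102, 0.021, -0.069], [-0.134, 0.028, -0.094], [-0.164, 0.035, -0.122], [-0.194, 0.041, -0.15], [-0.221, 0.046, -0.181], [-0.248, 0.052, -0.212]], "grip": [-1, -1, -1, -1, -1, -1, -1, -1]}}

```text
clock: 4.9
position: [514.4, 115.8, 177.2]
ee_rot: [0.995, -0.098, -0.0, 0.0]
contact_force: [0.7, -2.0, 1.3]
gripper_width: 0.1
grasp_force: 0.8
```

Call:
{"method": "servo_tool", "body": {"rotation": [[0, 0, 0], [0, 0, 0], [0, 0, 0], [0, 0, 0], [0, 0, 0], [0, 0, 0], [0, 0, 0], [0, 0, 0]], "slide": [[-0.024, 0.005, -0.033], [-0.047, 0.01, -0.067], [-0.068, 0.014, -0.103], [-0.088, 0.018, -0.139], [-0.105, 0.022, -0.177], [-0.121, 0.025, -0.215], [-0.135, 0.028, -0.255], [-0.147, 0.031, -0.294]], "grip": [-1, -1, -1, -1, -1, -1, -1, -1]}}

```text
clock: 5.9
position: [485.1, 122.0, 118.3]
ee_rot: [0.995, -0.098, -0.0, 0.0]
contact_force: [-0.2, -1.1, 1.8]
gripper_width: 0.0
grasp_force: 0.6
```

Call:
{"method": "servo_tool", "body": {"rotation": [[0, 0, 0], [0, 0, 0], [0, 0, 0], [0, 0, 0], [0, 0, 0], [0, 0, 0], [0, 0, 0], [0, 0, 0]], "slide": [[-0.005, 0.001, -0.014], [-0.01, 0.002, -0.028], [-0.015, 0.003, -0.042], [-0.02, 0.004, -0.056], [-0.025, 0.005, -0.07], [-0.03, 0.006, -0.082], [-0.033, 0.007, -0.092], [-0.033, 0.007, -0.097]], "grip": [-1, -1, -1, -1, -1, -1, -1, -1]}}

```text
clock: 6.9
position: [478.6, 123.4, 99.3]
ee_rot: [0.995, -0.098, -0.0, 0.0]
contact_force: [0.1, -0.2, 0.3]
gripper_width: -0.2
grasp_force: 0.5
```

```bash
python3 - <<'E'
from h import *
s=read_state(); print(s["contact_force"],s["position"])
E
```

```text
[ 0.12833324 -0.15168033  0.28757964] [478.57964377 123.37527434  99.33130573]
```

Call:
{"method": "servo_tool", "body": {"rotation": [[0, 0, 0], [0, 0, 0], [0, 0, 0], [0, 0, 0], [0, 0, 0]], "slide": [[-0.005, 0.001, -0.01], [-0.01, 0.002, -0.02], [-0.01, 0.002, -0.03], [-0.01, 0.002, -0.035], [-0.01, 0.002, -0.035]], "grip": [-1, -1, -1, -1, -1]}}

```text
clock: 7.52
position: [476.5, 123.7, 92.3]
ee_rot: [0.995, -0.098, -0.0, 0.0]
contact_force: [-0.9, 0.5, 0.2]
gripper_width: -0.0
grasp_force: 0.2
```

Call:
{"method": "servo_tool", "body": {"rotation": [[0, 0, 0], [0, 0, 0], [0, 0, 0], [0, 0, 0], [0, 0, 0]], "slide": [[0, 0, 0.2], [-0.2, 0.05, 0.5], [-0.4, 0.08, 0.7], [-0.4, 0.08, 0.7], [-0.4, 0.08, 0.7]], "grip": [-1, -1, -1, -1, -1]}}

```text
clock: 8.15
position: [396.4, 139.8, 232.5]
ee_rot: [0.995, -0.098, 0.0, -0.0]
contact_force: [0.5, -0.4, -0.4]
gripper_width: -0.2
grasp_force: 0.0
```

```bash
python3 - <<'E'
from h import *
import pickle
from scipy.spatial.transform import Rotation as Ro
s=read_state(); w=get_image("wrist"); print(s["position"],s["contact_force"])
T=np.eye(4); T[:3,:3]=Ro.from_quat(s["ee_rot"]).as_matrix(); T[:3,3]=s["position"]; T=T@np.array(w["hand_eye"])
pickle.dump((w,T),open("w2.pkl","wb"))
cv2.imwrite("pics/w2.png",w["image"][:,:,::-1])
E
```

```text
[396.42274036 139.76640759 232.48495531] [ 0.52637198 -0.43291197 -0.41990957]
```

View pics/w2.png

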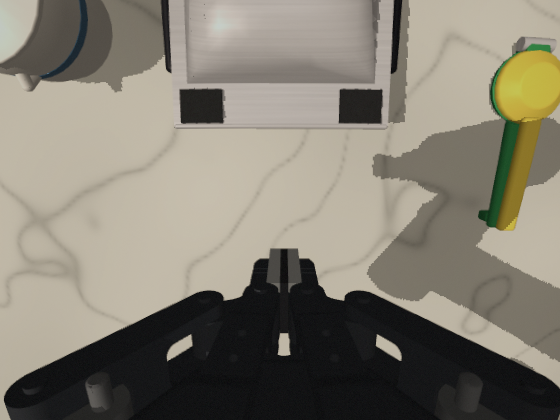

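The lid is now down. The left pad's centre is at (202,106) and the right pad's at (360.5,106).

```bash
python3 - <<'E'
from h import *
import pickle
w,T=pickle.load(open("w2.pkl","rb"))
for z in(90,95): 
    p=onplane(w,[(202,106),(360.5,106)],z,T); print(p.round(1).tolist(), np.linalg.norm(p[0]-p[1]))
for (u,v) in[(202,106),(360,106)]:
    z=float(np.median(w["depth"][v-3:v+4,u-3:u+4])); q=cv2.undistortPoints(np.array([[[u,v]]],float),np.array(w["camera_matrix"]),np.array([w["k1"],0,0,0,0.]))[0,0]
    print((T@np.r_[q*z,z,1]).round(1))
E
```

```text
[[491.2, 192.2, 90.0], [464.4, 57.5, 90.0]] 137.31719008652348
[[490.7, 191.0, 95.0], [464.3, 58.7, 95.0]] 134.9090552692717
[490.7 191.   95.    1. ]
[464.4  59.2  95.3   1. ]
```

Call:
{"method": "servo_tool", "body": {"rotation": [[0, 0, 0], [0, 0, 0], [0, 0, 0], [0, 0, 0], [0, 0, 0], [0, 0, 0], [0, 0, 0], [0, 0, 0]], "slide": [[0.2, 0.1, 0], [0.4, 0.22, -0.2], [0.47, 0.256, -0.4], [0.47, 0.256, -0.6], [0.47, 0.256, -0.63], [0.47, 0.256, -0.65], [0.47, 0.256, -0.67], [0.47, 0.256, -0.67]], "grip": [-1, -1, -1, -1, -1, -1, -1, -1]}}

```text
clock: 9.2
position: [491.1, 191.2, 99.5]
ee_rot: [0.995, -0.098, 0.001, -0.001]
contact_force: [-0.2, 0.9, 0.1]
gripper_width: -0.2
grasp_force: 0.0
```

Call:
{"method": "servo_tool", "body": {"rotation": [[0, 0, 0], [0, 0, 0], [0, 0, 0], [0, 0, 0]], "slide": [[0, 0, -0.008], [0, 0, -0.016], [0, 0, -0.024], [0, 0, -0.024]], "grip": [-1, -1, -1, -1]}}

```text
clock: 9.7
position: [490.8, 191.1, 93.8]
ee_rot: [0.995, -0.098, 0.0, -0.0]
contact_force: [0.0, 1.4, 0.3]
gripper_width: -0.1
grasp_force: 0.4
```

Commanded z is 93.7. I'll continue in small steps.

Call:
{"method": "servo_tool", "body": {"rotation": [[0, 0, 0], [0, 0, 0], [0, 0, 0]], "slide": [[0, 0, -0.006], [0, 0, -0.012], [0, 0, -0.012]], "grip": [-1, -1, -1]}}

```text
clock: 10.07
position: [490.8, 191.0, 91.2]
ee_rot: [0.995, -0.098, -0.0, 0.0]
contact_force: [0.2, 0.5, 1.2]
gripper_width: 0.2
grasp_force: 0.4
```

Call:
{"method": "servo_tool", "body": {"rotation": [[0, 0, 0], [0, 0, 0], [0, 0, 0]], "slide": [[0, 0, -0.005], [0, 0, -0.01], [0, 0, -0.01]], "grip": [-1, -1, -1]}}

```text
clock: 10.45
position: [490.8, 191.0, 89.3]
ee_rot: [0.995, -0.098, 0.0, -0.0]
contact_force: [-0.6, 0.5, 2.4]
gripper_width: -0.2
grasp_force: 0.8
```

Call:
{"method": "servo_tool", "body": {"rotation": [[0, 0, 0], [0, 0, 0], [0, 0, 0]], "slide": [[0, 0, -0.005], [0, 0, -0.01], [0, 0, -0.01]], "grip": [-1, -1, -1]}}

```text
clock: 10.82
position: [490.8, 191.1, 87.3]
ee_rot: [0.995, -0.098, 0.0, -0.0]
contact_force: [-1.5, 1.0, 2.3]
gripper_width: 0.3
grasp_force: 1.0
```

Commanded z is 87.3. The click is expected between 77 and 85, so I'll take 1 mm per call.

Call:
{"method": "servo_tool", "body": {"rotation": [[0, 0, 0], [0, 0, 0]], "slide": [[0, 0, -0.005], [0, 0, -0.005]], "grip": [-1, -1]}}

```text
clock: 11.08
position: [490.9, 191.1, 86.3]
ee_rot: [0.995, -0.098, 0.0, -0.0]
contact_force: [-1.0, 2.0, 2.2]
gripper_width: -0.2
grasp_force: 1.1
```

Call:
{"method": "servo_tool", "body": {"rotation": [[0, 0, 0], [0, 0, 0]], "slide": [[0, 0, -0.005], [0, 0, -0.005]], "grip": [-1, -1]}}

```text
clock: 11.32
position: [490.9, 191.0, 85.3]
ee_rot: [0.995, -0.098, 0.0, -0.0]
contact_force: [-1.1, 0.8, 2.5]
gripper_width: -0.3
grasp_force: 1.3
```

Call:
{"method": "servo_tool", "body": {"rotation": [[0, 0, 0], [0, 0, 0]], "slide": [[0, 0, -0.005], [0, 0, -0.005]], "grip": [-1, -1]}}

```text
clock: 11.58
position: [490.8, 191.0, 84.3]
ee_rot: [0.995, -0.098, 0.0, -0.0]
contact_force: [-1.3, 2.0, 3.1]
gripper_width: 0.0
grasp_force: 1.4
```

Call:
{"method": "servo_tool", "body": {"rotation": [[0, 0, 0], [0, 0, 0]], "slide": [[0, 0, -0.005], [0, 0, -0.005]], "grip": [-1, -1]}}

```text
clock: 11.82
position: [490.8, 191.0, 83.3]
ee_rot: [0.995, -0.098, 0.0, -0.0]
contact_force: [-0.1, 1.6, 2.8]
gripper_width: -0.3
grasp_force: 1.5
```

Call:
{"method": "servo_tool", "body": {"rotation": [[0, 0, 0], [0, 0, 0]], "slide": [[0, 0, -0.004], [0, 0, -0.004]], "grip": [-1, -1]}}

```text
clock: 12.08
position: [490.8, 191.0, 82.4]
ee_rot: [0.995, -0.098, 0.0, 0.0]
contact_force: [-0.3, 1.0, 2.9]
gripper_width: -0.1
grasp_force: 1.3
```

Call:
{"method": "servo_tool", "body": {"rotation": [[0, 0, 0], [0, 0, 0]], "slide": [[0, 0, -0.004], [0, 0, -0.004]], "grip": [-1, -1]}}

```text
clock: 12.32
position: [490.8, 191.0, 81.7]
ee_rot: [0.995, -0.098, 0.0, 0.0]
contact_force: [-1.4, 0.8, 3.4]
gripper_width: 0.2
grasp_force: 1.5
```

Call:
{"method": "servo_tool", "body": {"rotation": [[0, 0, 0], [0, 0, 0]], "slide": [[0, 0, -0.004], [0, 0, -0.004]], "grip": [-1, -1]}}

```text
clock: 12.58
position: [490.9, 191.1, 81.1]
ee_rot: [0.995, -0.098, 0.0, -0.0]
contact_force: [-2.4, 1.2, 5.3]
gripper_width: -0.1
grasp_force: 2.3
```

Call:
{"method": "servo_tool", "body": {"rotation": [[0, 0, 0], [0, 0, 0]], "slide": [[0, 0, -0.004], [0, 0, -0.004]], "grip": [-1, -1]}}

```text
clock: 12.82
position: [490.9, 191.1, 80.5]
ee_rot: [0.995, -0.098, 0.0, -0.0]
contact_force: [-1.8, 1.3, 6.1]
gripper_width: 0.1
grasp_force: 3.1
```

Call:
{"method": "servo_tool", "body": {"rotation": [[0, 0, 0], [0, 0, 0]], "slide": [[0, 0, -0.003], [0, 0, -0.003]], "grip": [-1, -1]}}

```text
clock: 13.08
position: [490.9, 191.1, 80.2]
ee_rot: [0.995, -0.098, 0.0, -0.0]
contact_force: [-2.4, 2.0, 7.8]
gripper_width: -0.3
grasp_force: 3.8
```

Call:
{"method": "servo_tool", "body": {"rotation": [[0, 0, 0], [0, 0, 0]], "slide": [[0, 0, -0.003], [0, 0, -0.003]], "grip": [-1, -1]}}

```text
clock: 13.32
position: [490.9, 191.2, 79.8]
ee_rot: [0.995, -0.098, 0.0, -0.0]
contact_force: [-3.1, 2.7, 8.3]
gripper_width: -0.1
grasp_force: 4.4
```

Call:
{"method": "servo_tool", "body": {"rotation": [[0, 0, 0], [0, 0, 0]], "slide": [[0, 0, -0.003], [0, 0, -0.003]], "grip": [-1, -1]}}

```text
clock: 13.58
position: [490.9, 191.2, 79.3]
ee_rot: [0.995, -0.098, 0.0, -0.0]
contact_force: [-2.9, 1.5, 10.6]
gripper_width: 0.1
grasp_force: 4.9
```

Call:
{"method": "servo_tool", "body": {"rotation": [[0, 0, 0], [0, 0, 0]], "slide": [[0, 0, -0.003], [0, 0, -0.003]], "grip": [-1, -1]}}

```text
clock: 13.82
position: [490.9, 191.2, 78.9]
ee_rot: [0.995, -0.098, 0.0, -0.0]
contact_force: [-3.1, 1.9, 11.0]
gripper_width: 0.1
grasp_force: 5.6
```

Call:
{"method": "servo_tool", "body": {"rotation": [[0, 0, 0], [0, 0, 0]], "slide": [[0, 0, -0.003], [0, 0, -0.003]], "grip": [-1, -1]}}

```text
clock: 14.08
position: [490.9, 191.2, 78.5]
ee_rot: [0.995, -0.098, 0.0, -0.0]
contact_force: [-4.6, 2.0, 12.2]
gripper_width: 0.1
grasp_force: 6.1
```

Call:
{"method": "servo_tool", "body": {"rotation": [[0, 0, 0], [0, 0, 0]], "slide": [[0, 0, -0.003], [0, 0, -0.003]], "grip": [-1, -1]}}

```text
clock: 14.32
position: [490.9, 191.2, 78.1]
ee_rot: [0.995, -0.098, 0.0, -0.0]
contact_force: [-5.0, 1.7, 14.6]
gripper_width: 0.1
grasp_force: 6.7
```

Call:
{"method": "servo_tool", "body": {"rotation": [[0, 0, 0], [0, 0, 0]], "slide": [[0, 0, -0.003], [0, 0, -0.003]], "grip": [-1, -1]}}

```text
clock: 14.58
position: [490.9, 191.3, 77.7]
ee_rot: [0.995, -0.098, 0.0, -0.0]
contact_force: [-5.6, 2.0, 14.3]
gripper_width: 0.1
grasp_force: 7.3
```

Call:
{"method": "servo_tool", "body": {"rotation": [[0, 0, 0], [0, 0, 0]], "slide": [[-0.002, 0, -0.003], [-0.002, 0, -0.003]], "grip": [-1, -1]}}

```text
clock: 14.82
position: [490.9, 191.3, 77.4]
ee_rot: [0.995, -0.098, 0.001, -0.0]
contact_force: [-5.2, 1.1, 15.5]
gripper_width: 0.0
grasp_force: 7.5
```

Call:
{"method": "servo_tool", "body": {"rotation": [[0, 0, 0], [0, 0, 0]], "slide": [[-0.001, 0, -0.003], [-0.001, 0, -0.003]], "grip": [-1, -1]}}

```text
clock: 15.08
position: [490.9, 191.3, 77.1]
ee_rot: [0.995, -0.098, 0.001, -0.0]
contact_force: [-4.6, 0.8, 17.5]
gripper_width: -0.0
grasp_force: 8.5
```

Call:
{"method": "servo_tool", "body": {"rotation": [[0, 0, 0], [0, 0, 0]], "slide": [[0, 0, -0.003], [0, 0, -0.003]], "grip": [-1, -1]}}

```text
clock: 15.32
position: [490.9, 191.3, 76.9]
ee_rot: [0.995, -0.098, 0.001, -0.0]
contact_force: [-6.0, 1.4, 18.8]
gripper_width: -0.3
grasp_force: 9.5
```

Call:
{"method": "servo_tool", "body": {"rotation": [[0, 0, 0], [0, 0, 0]], "slide": [[0, 0, -0.003], [0, 0, -0.003]], "grip": [-1, -1]}}

```text
clock: 15.58
position: [491.0, 191.4, 76.7]
ee_rot: [0.995, -0.097, 0.001, -0.0]
contact_force: [-7.5, 0.5, 21.5]
gripper_width: -0.4
grasp_force: 10.7
```

Call:
{"method": "servo_tool", "body": {"rotation": [[0, 0, 0], [0, 0, 0]], "slide": [[0, 0, -0.003], [0, 0, -0.003]], "grip": [-1, -1]}}

```text
clock: 15.82
position: [491.0, 191.4, 76.5]
ee_rot: [0.995, -0.097, 0.001, -0.0]
contact_force: [-7.5, 0.3, 23.9]
gripper_width: 0.2
grasp_force: 11.9
```

Call:
{"method": "servo_tool", "body": {"rotation": [[0, 0, 0], [0, 0, 0]], "slide": [[0, 0, -0.003], [0, 0, -0.003]], "grip": [-1, -1]}}

```text
clock: 16.08
position: [491.0, 191.4, 76.3]
ee_rot: [0.995, -0.097, 0.001, -0.0]
contact_force: [-7.8, 0.0, 26.4]
gripper_width: -0.2
grasp_force: 13.2
```

Call:
{"method": "servo_tool", "body": {"rotation": [[0, 0, 0], [0, 0, 0], [0, 0, 0], [0, 0, 0]], "slide": [[0.003, 0, 0.01], [0.003, 0, 0.02], [0.003, 0, 0.03], [0.003, 0, 0.03]], "grip": [-1, -1, -1, -1]}}

```text
clock: 16.58
position: [490.7, 190.7, 78.2]
ee_rot: [0.995, -0.098, -0.0, 0.0]
contact_force: [-1.1, 0.5, 2.9]
gripper_width: -0.1
grasp_force: 2.1
```

Call:
{"method": "servo_tool", "body": {"rotation": [[0, 0, 0], [0, 0, 0]], "slide": [[0, 0, 0.005], [0, 0, 0.005]], "grip": [-1, -1]}}

```text
clock: 16.82
position: [490.4, 190.5, 78.7]
ee_rot: [0.995, -0.098, -0.001, 0.001]
contact_force: [-0.2, 0.8, -0.0]
gripper_width: -0.1
grasp_force: 0.0
```

Call:
{"method": "servo_tool", "body": {"rotation": [[0, 0, 0], [0, 0, 0]], "slide": [[0, 0, 0.005], [0, 0, 0.005]], "grip": [-1, -1]}}

```text
clock: 17.08
position: [490.7, 190.9, 80.1]
ee_rot: [0.995, -0.098, -0.0, 0.0]
contact_force: [0.7, 0.1, -0.2]
gripper_width: 0.4
grasp_force: 0.0
```

Call:
{"method": "servo_tool", "body": {"rotation": [[0, 0, 0], [0, 0, 0], [0, 0, 0], [0, 0, 0], [0, 0, 0], [0, 0, 0], [0, 0, 0]], "slide": [[0, 0, 0.2], [-0.03, -0.15, 0.3], [-0.08, -0.4, 0.3], [-0.13, -0.66, 0.3], [-0.1325, -0.6615, 0.16], [-0.1325, -0.6615, 0.09], [-0.1325, -0.6615, 0.09]], "grip": [-1, -1, -1, -1, -1, -1, -1]}}

```text
clock: 17.95
position: [463.9, 58.7, 97.4]
ee_rot: [0.995, -0.098, -0.001, 0.001]
contact_force: [0.6, 0.8, 0.3]
gripper_width: 0.0
grasp_force: 0.0
```

Call:
{"method": "servo_tool", "body": {"rotation": [[0, 0, 0], [0, 0, 0], [0, 0, 0], [0, 0, 0], [0, 0, 0], [0, 0, 0]], "slide": [[0, 0, -0.01], [0, 0, -0.02], [0, 0, -0.03], [0, 0, -0.04], [0, 0, -0.05], [0, 0, -0.05]], "grip": [-1, -1, -1, -1, -1, -1]}}

```text
clock: 18.7
position: [464.3, 58.6, 88.2]
ee_rot: [0.995, -0.098, -0.0, 0.0]
contact_force: [0.4, -0.7, 0.4]
gripper_width: 0.2
grasp_force: 0.1
```

Call:
{"method": "servo_tool", "body": {"rotation": [[0, 0, 0], [0, 0, 0], [0, 0, 0]], "slide": [[0, 0, -0.005], [0, 0, -0.01], [0, 0, -0.01]], "grip": [-1, -1, -1]}}

```text
clock: 19.08
position: [464.3, 58.6, 86.3]
ee_rot: [0.995, -0.098, -0.0, 0.0]
contact_force: [-0.2, -1.0, 0.9]
gripper_width: 0.1
grasp_force: 0.7
```

Commanded z is 86.3.

Call:
{"method": "servo_tool", "body": {"rotation": [[0, 0, 0], [0, 0, 0]], "slide": [[0, 0, -0.006], [0, 0, -0.006]], "grip": [-1, -1]}}

```text
clock: 19.32
position: [464.3, 58.7, 85.0]
ee_rot: [0.995, -0.098, -0.0, 0.0]
contact_force: [-0.0, -0.7, 1.3]
gripper_width: 0.1
grasp_force: 0.7
```

Call:
{"method": "servo_tool", "body": {"rotation": [[0, 0, 0], [0, 0, 0]], "slide": [[0, 0, -0.006], [0, 0, -0.006]], "grip": [-1, -1]}}

```text
clock: 19.58
position: [464.2, 58.7, 83.8]
ee_rot: [0.995, -0.098, -0.0, -0.0]
contact_force: [-0.8, -1.0, 1.4]
gripper_width: 0.1
grasp_force: 0.7
```

Call:
{"method": "servo_tool", "body": {"rotation": [[0, 0, 0], [0, 0, 0]], "slide": [[0, 0, -0.006], [0, 0, -0.006]], "grip": [-1, -1]}}

```text
clock: 19.82
position: [464.3, 58.7, 82.8]
ee_rot: [0.995, -0.098, -0.0, 0.0]
contact_force: [-0.7, -2.3, 3.3]
gripper_width: 0.1
grasp_force: 1.6
```

Call:
{"method": "servo_tool", "body": {"rotation": [[0, 0, 0], [0, 0, 0]], "slide": [[0, 0, -0.006], [0, 0, -0.006]], "grip": [-1, -1]}}

```text
clock: 20.08
position: [464.3, 58.5, 81.9]
ee_rot: [0.995, -0.098, -0.0, 0.0]
contact_force: [-1.4, -1.8, 5.7]
gripper_width: 0.1
grasp_force: 3.0
```

Call:
{"method": "servo_tool", "body": {"rotation": [[0, 0, 0], [0, 0, 0]], "slide": [[0, 0, -0.003], [0, 0, -0.006]], "grip": [-1, -1]}}

```text
clock: 20.32
position: [464.2, 58.5, 81.0]
ee_rot: [0.995, -0.098, -0.0, 0.0]
contact_force: [-3.9, -1.5, 9.9]
gripper_width: -0.1
grasp_force: 4.8
```

Call:
{"method": "servo_tool", "body": {"rotation": [[0, 0, 0], [0, 0, 0]], "slide": [[-0.001, 0, -0.003], [-0.001, 0, -0.006]], "grip": [-1, -1]}}

```text
clock: 20.58
position: [464.2, 58.5, 80.2]
ee_rot: [0.995, -0.098, 0.0, 0.0]
contact_force: [-3.7, -1.7, 11.9]
gripper_width: -0.2
grasp_force: 6.2
```

Call:
{"method": "servo_tool", "body": {"rotation": [[0, 0, 0], [0, 0, 0]], "slide": [[-0.001, 0, -0.003], [-0.001, 0, -0.006]], "grip": [-1, -1]}}

```text
clock: 20.82
position: [464.2, 58.4, 79.4]
ee_rot: [0.995, -0.098, 0.0, 0.0]
contact_force: [-3.4, -2.0, 13.6]
gripper_width: -0.2
grasp_force: 7.1
```

Call:
{"method": "servo_tool", "body": {"rotation": [[0, 0, 0], [0, 0, 0]], "slide": [[-0.001, 0, -0.003], [-0.001, 0, -0.005]], "grip": [-1, -1]}}

```text
clock: 21.08
position: [464.2, 58.5, 78.6]
ee_rot: [0.995, -0.098, 0.001, 0.0]
contact_force: [-4.8, -1.7, 16.8]
gripper_width: -0.0
grasp_force: 8.4
```

Call:
{"method": "servo_tool", "body": {"rotation": [[0, 0, 0], [0, 0, 0]], "slide": [[0, 0, -0.003], [0, 0, -0.005]], "grip": [-1, -1]}}

```text
clock: 21.32
position: [464.2, 58.5, 78.1]
ee_rot: [0.995, -0.098, 0.001, 0.0]
contact_force: [-5.4, -2.6, 19.9]
gripper_width: -0.2
grasp_force: 10.0
```

Call:
{"method": "servo_tool", "body": {"rotation": [[0, 0, 0], [0, 0, 0]], "slide": [[0, 0, -0.003], [0, 0, -0.004]], "grip": [-1, -1]}}

```text
clock: 21.58
position: [464.2, 58.4, 77.6]
ee_rot: [0.995, -0.098, 0.001, 0.0]
contact_force: [-6.2, -3.5, 21.0]
gripper_width: -0.1
grasp_force: 11.0
```

Call:
{"method": "servo_tool", "body": {"rotation": [[0, 0, 0], [0, 0, 0]], "slide": [[0, 0, -0.003], [0, 0, -0.003]], "grip": [-1, -1]}}

```text
clock: 21.82
position: [464.2, 58.4, 77.3]
ee_rot: [0.995, -0.097, 0.001, 0.0]
contact_force: [-7.8, -3.9, 23.3]
gripper_width: 0.2
grasp_force: 11.7
```

Call:
{"method": "servo_tool", "body": {"rotation": [[0, 0, 0], [0, 0, 0]], "slide": [[0, 0, -0.003], [0, 0, -0.003]], "grip": [-1, -1]}}

```text
clock: 22.08
position: [464.2, 58.4, 76.9]
ee_rot: [0.995, -0.097, 0.001, 0.0]
contact_force: [-6.5, -2.6, 25.6]
gripper_width: 0.0
grasp_force: 12.8
```

Call:
{"method": "servo_tool", "body": {"rotation": [[0, 0, 0], [0, 0, 0], [0, 0, 0], [0, 0, 0]], "slide": [[0.003, 0, 0.01], [0.003, 0, 0.02], [0.003, 0, 0.026], [0.003, 0, 0.026]], "grip": [-1, -1, -1, -1]}}

```text
clock: 22.58
position: [464.5, 58.9, 79.2]
ee_rot: [0.995, -0.098, 0.0, -0.0]
contact_force: [-1.1, -0.8, 3.8]
gripper_width: 0.0
grasp_force: 2.1
```

Call:
{"method": "servo_tool", "body": {"rotation": [[0, 0, 0], [0, 0, 0]], "slide": [[0, 0, 0.005], [0, 0, 0.005]], "grip": [-1, -1]}}

```text
clock: 22.82
position: [464.4, 58.8, 79.8]
ee_rot: [0.995, -0.098, -0.0, -0.0]
contact_force: [-0.5, -0.0, -0.1]
gripper_width: -0.3
grasp_force: 0.0
```

Call:
{"method": "servo_tool", "body": {"rotation": [[0, 0, 0], [0, 0, 0]], "slide": [[0, 0, 0.005], [0, 0, 0.005]], "grip": [-1, -1]}}

```text
clock: 23.08
position: [464.3, 58.7, 81.1]
ee_rot: [0.995, -0.098, -0.0, -0.0]
contact_force: [-0.5, -0.2, -0.6]
gripper_width: -0.2
grasp_force: 0.0
```

Call:
{"method": "servo_tool", "body": {"rotation": [[0, 0, 0], [0, 0, 0], [0, 0, 0], [0, 0, 0], [0, 0, 0], [0, 0, 0], [0, 0, 0]], "slide": [[0, 0, 0.2], [0, 0.05, 0.45], [-0.15, 0.2, 0.7], [-0.34, 0.405, 0.757], [-0.34, 0.405, 0.757], [-0.34, 0.405, 0.757], [-0.34, 0.405, 0.757]], "grip": [-1, -1, -1, -1, -1, -1, -1]}}

```text
clock: 23.95
position: [396.5, 138.9, 231.8]
ee_rot: [0.995, -0.099, -0.001, 0.001]
contact_force: [-0.4, 0.3, -0.5]
gripper_width: -0.0
grasp_force: 0.0
```

```bash
python3 - <<'E'
from h import *
from scipy.spatial.transform import Rotation as Ro
s=read_state(); w=get_image("wrist"); print(s["position"],s["contact_force"])
T=np.eye(4); T[:3,:3]=Ro.from_quat(s["ee_rot"]).as_matrix(); T[:3,3]=s["position"]; T=T@np.array(w["hand_eye"])
cv2.imwrite("pics/w3.png",w["image"][:,:,::-1])
for (u,v) in[(203,108),(357,108)]:
    z=float(np.median(w["depth"][v-3:v+4,u-3:u+4])); q=cv2.undistortPoints(np.array([[[u,v]]],float),np.array(w["camera_matrix"]),np.array([w["k1"],0,0,0,0.]))[0,0]
    print((T@np.r_[q*z,z,1]).round(1))
E
```

```text
[396.51188141 138.85937613 231.78564259] [-0.42524082  0.34998573 -0.48981474]
[490.4 192.8  78.4   1. ]
[463.   57.1  79.2   1. ]
```

View pics/w3.png

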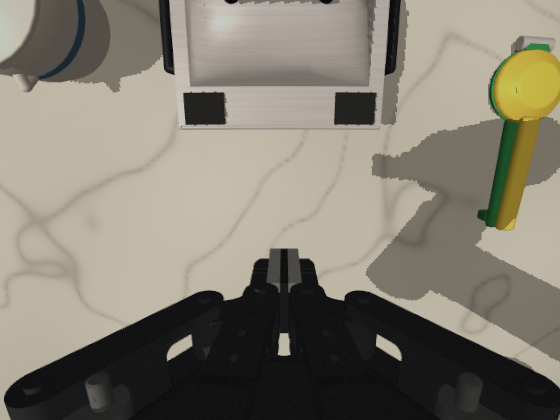

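```bash
python3 -c "
from bench import job_done; print(job_done())"
```

```text
the job is handed in; nothing more can be done
None
```

I swung the lid down and pressed both front corners until they held, then handed the job in at about 24 s. Peak press was about 26 N downward, and the pads stayed at about 78 and 79 mm after release. I judged the clicks by feel and pad height, since the bolts couldn't be seen.

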